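# Gauge the wheel spacers and scrap the worn one

## Robot

A 6-joint arm with a two-finger parallel gripper is mounted at the origin on the work surface. World frame = base frame: x ahead of the robot, y to its left, z up, the work surface at z = 0. Lengths are in mm, angles in degrees, forces in N, time in s.
With the tool pointing down it reaches from about 300 to 850 mm from the base axis. Payload 4.2 kg.
Tool frame: the origin (TCP) lies midway between the tips of the shut fingers; the grasp point (between the pads) lies 19 mm behind it (env.grip_depth is the distance from the TCP to the grasp point, in mm); z points along the fingers, y is the line along which they close (so a half turn about z gives the same grasp; the last joint's range is limited). The gripper opens to 91 mm and grips with 3 to 60 N. Pads are 32 mm wide; open, the fingers measure 118 mm over their backs; the gripper's body (76 mm by 178 mm) begins 60 mm behind the grasp point.
Start: joints at [69.958, 18.312, 89.639, -0, 72.044, -1.146], TCP at [186.22, 544.03, 185.576] pointing down, gripper open.
Joint ranges: [-177.97, 177.97], [-48.28, 115.42], [12.27, 149.76], [-77.06, 257.06], [2.81, 150.46], [-146.56, 146.56]. Speed limits (degrees/s): [147.25, 147.25, 180, 180, 180, 180].

## Interface

Orientations are given as [roll, pitch, yaw] about the fixed x, y, z axes, in that order (R = Rz(yaw) Ry(pitch) Rx(roll)).
In Python, from workcell import env, eyes gives the robot as it stands.
- The arm moves only by the tool send_rows, never from a script. Its argument "motion" is a list of rows, each a list of 7 numbers: the shift along the world's x, y, z normalised to -1 to 1, where 1 is 0.5 m, then the turn, a rotation vector about the world's x, y, z normalised to -1 to 1, where 1 is 60 degrees, then the opening, from -1 (shut) to 1 (fully open). A call has 1 to 20 rows; each row is the pose to reach, as a shift and turn from the pose commanded when the call began; what a row does not reach only later rows make up. A row lasts 1/8 s, in which the tool goes at most 62.5 mm and 10.7 degrees, less where a joint would pass 70% of its speed; a pose out of reach is approached as far as the arm can. A call with a number of a shift or a turn outside -1 to 1 is refused whole. A call with a gripper value outside its range is refused whole. The fingers move at their own pace and stop on an object; "squeeze" is the grip in N (left out, the last holds). Time passes only in rows, so rows that repeat a pose let the fingers close. It gives the time, the measured TCP pose, the force, the opening and the grip force at its end, in the units of the state.
- env.state(): the state, without advancing time (a new reading comes with each control period).
- eyes.grab_frame(name): name is "scene" or "top"; returns a dict with "pixels" (384x512x3 uint8, red, green, blue), "depth" (384x512 float32, mm along the optical axis (not along the pixel's ray), 0 where there is no reading), "fx", "fy", "cx", "cy" (pixels), "distortion" ([k1, k2, p1, p2, k3] as OpenCV has them; the pictures are not rectified), "R" (3x3) and "t" (3): a world point X has camera coordinates R X + t. Camera axes: x right, y down, z forward; pixel columns grow to the right and rows downward; lengths in mm; the calibration is good to about 2 mm. A picture is of the moment at which its call begins.
- env.job_done(): hands the job in; it is judged then, once.
The state is a dict: "time_s": time; "qpos": joint angles; "qvel": joint speeds; "effort": joint torques, N m; "ee_pos": TCP position; "ee_rot": TCP orientation; "force": force on the tool from outside, world axes, zero at the start; "torque": the same for the moment, N m; "gripper_width": finger opening in mm; "gripper_force": force on a finger pad.
Only numpy, scipy, OpenCV 4.12 (cv2) and the standard library are available. Lean on these libraries where they do the work, as an engineer would, in place of code of your own. Each camera call takes 0.05 s, during which the arm holds its last target. There are 200 camera calls.

## Task

Pick up the no-go plug gauge by its handle and try its pin in the bore of each of the three wheel spacers, one after the other from the robot's left to its right: press it lightly onto the mouth so that it either goes well in or stops at the nose. One spacer is worn and lets the pin in: slide that one along the bench with the gauge until it is wholly inside the open-fronted scrap bay, never touching a spacer with the gripper or arm, and leave the two good ones standing where they are. Finish with the gauge hanging upright in its wooden block again, and leave the other things on the bench alone.

Things in the scene. Friction and masses are not known exactly. Their poses are not given: they have to be found in the camera images.
- gauge_grip (a point): centre of the dark upright handle of the steel plug gauge, to grasp it by: 26 x 26 mm square, 54 mm tall (27 mm above and below this point); x and y are square to its faces, z up along the gauge. Right below it a flange 54 mm across, 6 mm thick, then the pin, 22 mm across, 34 mm long. Whole gauge 94 mm, under 0.4 kg; starts upright, flange resting on the wooden block.
- gauge_tip (a point): centre of the end of the gauge's pin, 67 mm below gauge_grip on the same axis; z runs up along the gauge. The pin's nose tapers: 16 mm across at the end, 22 mm from 5 mm up. In a good bore it stops about 3 mm in; the worn one takes the whole pin, its end then 2 mm above the bench and the flange on the spacer.
- stump_top (a point): centre of the hole in the top of the gauge's fixed wooden block (90 x 90 mm, 70 mm tall; on the robot's left or right). The hole is 36 mm across, goes right through and takes the pin with ample play; the flange rests on the block's top, the pin's end then 36 mm above the bench. z up.
- spacer_a_mouth (a point): centre of the top of the bore of wheel spacer a, 36 mm above the bench. Loose round aluminium part, 36 mm tall: foot flange 70 mm across and 10 mm high, body above it 56 mm across, about 0.25 kg, an open bore down its middle: 20 mm across if good (two of the three), 25 mm if worn (one of them: find out by gauging). z up.
- spacer_b_mouth (a point): centre of the top of the bore of wheel spacer b, 36 mm above the bench. Loose round aluminium part, 36 mm tall: foot flange 70 mm across and 10 mm high, body above it 56 mm across, about 0.25 kg, an open bore down its middle: 20 mm across if good (two of the three), 25 mm if worn (one of them: find out by gauging). z up.
- spacer_c_mouth (a point): centre of the top of the bore of wheel spacer c, 36 mm above the bench. Loose round aluminium part, 36 mm tall: foot flange 70 mm across and 10 mm high, body above it 56 mm across, about 0.25 kg, an open bore down its middle: 20 mm across if good (two of the three), 25 mm if worn (one of them: find out by gauging). z up.
- bay_mid (a point): middle of the scrap bay's floor, at bench level: three dark steel bars 25 mm high fixed to the bench around a space 110 mm wide (its y) and 100 mm deep (its x, from -50 mm at the open front to +50 mm at the back bar). The floor is the bare bench. x points from the open front to the back, away from the robot; y left, z up.

How it is judged (in metres and radians):
On the way, in this order (a step that is already met when the one before it is completed fails the run):
1. the gauge's pin is tried in the left spacer: upright, within 7 mm of the bore's axis, pressed on the mouth of a good bore (over 0.8 N) or at least 9 mm into the worn one (((world y of spacer_a_mouth between 0.08 and 0.4 m and world x of spacer_a_mouth below 0.54 m and horizontal distance between gauge_tip and spacer_a_mouth below 0.007 m and angle between gauge_tip's own z axis and vertical below 0.2 rad and z of gauge_tip in the frame of spacer_a_mouth below -0.009 m) or (world y of spacer_b_mouth between 0.08 and 0.4 m and world x of spacer_b_mouth below 0.54 m and horizontal distance between gauge_tip and spacer_b_mouth below 0.007 m and angle between gauge_tip's own z axis and vertical below 0.2 rad and z of gauge_tip in the frame of spacer_b_mouth below 0.002 m and contact force between gauge and spacer_b above 0.8 N) or (world y of spacer_c_mouth between 0.08 and 0.4 m and world x of spacer_c_mouth below 0.54 m and horizontal distance between gauge_tip and spacer_c_mouth below 0.007 m and angle between gauge_tip's own z axis and vertical below 0.2 rad and z of gauge_tip in the frame of spacer_c_mouth below 0.002 m and contact force between gauge and spacer_c above 0.8 N))), for 0.1 s.
2. the gauge's pin is tried in the middle spacer: upright, within 7 mm of the bore's axis, pressed on the mouth of a good bore (over 0.8 N) or at least 9 mm into the worn one (((world y of spacer_a_mouth between -0.08 and 0.08 m and world x of spacer_a_mouth below 0.54 m and horizontal distance between gauge_tip and spacer_a_mouth below 0.007 m and angle between gauge_tip's own z axis and vertical below 0.2 rad and z of gauge_tip in the frame of spacer_a_mouth below -0.009 m) or (world y of spacer_b_mouth between -0.08 and 0.08 m and world x of spacer_b_mouth below 0.54 m and horizontal distance between gauge_tip and spacer_b_mouth below 0.007 m and angle between gauge_tip's own z axis and vertical below 0.2 rad and z of gauge_tip in the frame of spacer_b_mouth below 0.002 m and contact force between gauge and spacer_b above 0.8 N) or (world y of spacer_c_mouth between -0.08 and 0.08 m and world x of spacer_c_mouth below 0.54 m and horizontal distance between gauge_tip and spacer_c_mouth below 0.007 m and angle between gauge_tip's own z axis and vertical below 0.2 rad and z of gauge_tip in the frame of spacer_c_mouth below 0.002 m and contact force between gauge and spacer_c above 0.8 N))), for 0.1 s.
3. the gauge's pin is tried in the right spacer: upright, within 7 mm of the bore's axis, pressed on the mouth of a good bore (over 0.8 N) or at least 9 mm into the worn one (((world y of spacer_a_mouth between -0.4 and -0.08 m and world x of spacer_a_mouth below 0.54 m and horizontal distance between gauge_tip and spacer_a_mouth below 0.007 m and angle between gauge_tip's own z axis and vertical below 0.2 rad and z of gauge_tip in the frame of spacer_a_mouth below -0.009 m) or (world y of spacer_b_mouth between -0.4 and -0.08 m and world x of spacer_b_mouth below 0.54 m and horizontal distance between gauge_tip and spacer_b_mouth below 0.007 m and angle between gauge_tip's own z axis and vertical below 0.2 rad and z of gauge_tip in the frame of spacer_b_mouth below 0.002 m and contact force between gauge and spacer_b above 0.8 N) or (world y of spacer_c_mouth between -0.4 and -0.08 m and world x of spacer_c_mouth below 0.54 m and horizontal distance between gauge_tip and spacer_c_mouth below 0.007 m and angle between gauge_tip's own z axis and vertical below 0.2 rad and z of gauge_tip in the frame of spacer_c_mouth below 0.002 m and contact force between gauge and spacer_c above 0.8 N))), for 0.1 s.
At the end, for the whole second after the job is handed in: The worn spacer stands flat on the bench inside the scrap bay (at most 5 mm of its flange out of the open front); each good spacer stands within 30 mm of where it was; the gauge hangs upright (within 7 degrees) in the wooden block's hole, its pin's end at least 29 mm below the top; all at rest (x of spacer_a_mouth in the frame of bay_mid between -0.02 and 0.025 m and y of spacer_a_mouth in the frame of bay_mid between -0.028 and 0.028 m and height (world z) of spacer_a_mouth below 0.041 m and angle between each of spacer_a_mouth, spacer_b_mouth, spacer_c_mouth's own z axis and vertical below 0.1 rad and distance of each of spacer_b_mouth, spacer_c_mouth from where it was at the start of the episode below 0.03 m and horizontal distance between gauge_tip and stump_top below 0.012 m and z of gauge_tip in the frame of stump_top below -0.029 m and angle between gauge_grip's own z axis and vertical below 0.12 rad and linear speed of each of gauge, spacer_a, spacer_b, spacer_c below 0.02 m/s); the robot touches nothing.
It fails at once if a spacer is touched by the gripper or the arm (contact force between any of the fingers, the arm and spacer_a above 0.5 N or contact force between any of the fingers, the arm and spacer_b above 0.5 N or contact force between any of the fingers, the arm and spacer_c above 0.5 N).
It fails at once if one of the other things on the bench is shoved more than 30 mm or knocked over (distance of any of can, wrench, bearing, driver, axle, mallet, oil from where it was at the start of the episode above 0.03 m).
It also fails if it takes over 72 s, if anything falls off the work surface, if the arm or the gripper's body presses on something with over 40 N, if the wrist force passes 120 N, or if a joint passes its speed limit or range.

## Working session

There is one attempt and no reset: what is moved stays moved. The work goes in short steps, Python scripts to look and compute and a tool call to move; the robot and the scene stay as the last step left them, time stands still between calls to the robot, and variables do not carry over. Pictures are saved under pics/ and viewed, at most 10 in all, crops included, and the job is handed in when it is done.

Besides the shell and the picture viewer there is one more tool, called as name(argument=value, ...), one argument or row to a line, values as JSON. send_rows: Moves the arm, as the interface text tells. Its arguments: {"type":"object","properties":{"motion":{"type":"array"},"squeeze":{"type":"number"}},"required":["motion"]}

```bash
mkdir -p pics
cat > h.py <<'E'
import numpy as np, cv2
from workcell import env, eyes
def grab(n):
    f=eyes.grab_frame(n); f['K']=np.array([[f['fx'],0,f['cx']],[0,f['fy'],f['cy']],[0,0,1.]]); f['D']=np.array(f['distortion'],float)
    f['R']=np.array(f['R']);f['t']=np.array(f['t']); return f
def ray(f,uv,z):
    p=cv2.undistortPoints(np.array(uv,float).reshape(-1,1,2),f['K'],f['D']).reshape(-1,2)
    d=np.c_[p,np.ones(len(p))]@f['R']; o=-f['R'].T@f['t']
    return o+d*((z-o[2])/d[:,2])[:,None]
def cloud(f):
    h,w=f['depth'].shape; v,u=np.mgrid[:h,:w]
    p=cv2.undistortPoints(np.stack([u,v],-1).reshape(-1,1,2).astype(float),f['K'],f['D']).reshape(-1,2)
    d=f['depth'].reshape(-1,1); P=(np.c_[p,np.ones(len(p))]*d-f['t'])@f['R']
    P[d[:,0]==0]=np.nan; return P.reshape(h,w,3)
def save(f,n): cv2.imwrite('pics/'+n+'.png',f['pixels'][:,:,::-1])
E
python3 - <<'E'
from h import *
for n in ('top','scene'):
    f=grab(n); save(f,n+'0'); print(n,-f['R'].T@f['t'],f['R'][2])
    np.savez(''+n+'0.npz',**{k:f[k] for k in('pixels','depth','K','D','R','t')})
print(env.state())
E
```

```text
top [468.98761782 -30.87932242 822.3085988 ] [ 1.41285584e-01 -8.28094507e-04 -9.89968534e-01]
scene [1040.47770938 -885.33953553  729.66450675] [-0.40939807  0.73150838 -0.54524188]
{'time_s': 0.1, 'qpos': array([ 6.99589100e+01,  1.83479302e+01,  8.96994477e+01, -2.13259940e-03,
        7.20441716e+01, -1.14567955e+00]), 'qvel': array([ 0.1206136 , -0.1357919 , -0.1693372 ,  0.07462586,  0.13732322,
        0.0825551 ]), 'effort': array([-2.36720934e-04, -4.13332343e+01, -2.32511508e+01,  7.28691998e-02,
        4.23186645e-02, -4.69581119e-05]), 'ee_pos': array([186.04701993, 543.54165282, 184.80465992]), 'ee_rot': array([-1.79908428e+02,  1.96783105e-04,  1.61105249e+02]), 'force': array([ 0.35278251, -0.47778447,  1.02374153]), 'torque': array([ 0.0030122 , -0.01304821, -0.02109922]), 'gripper_force': 0.0, 'gripper_width': 91.10696535150156}
```

View pics/top0.png

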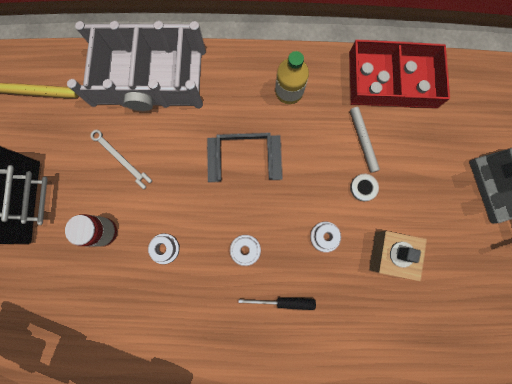

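View pics/scene0.png

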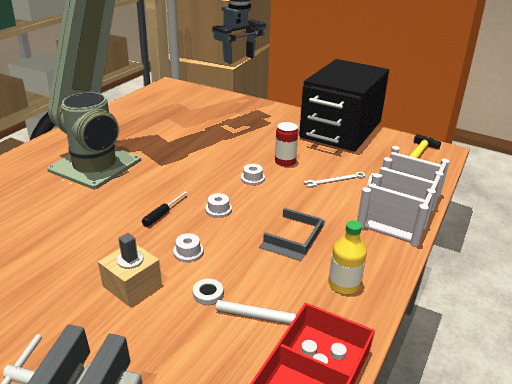

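The top view shows spacers at about (164,249), (245,250) and (326,237), the bay around (245,158), and the block with the gauge at (403,255). The bearing at (365,187) and the other items are distractors. The scene view shows the same layout.

```bash
cat > m.py <<'E'
from h import *
f=grab('top'); s=grab('scene'); P=cloud(f); S=cloud(s)
g=cv2.cvtColor(f['pixels'],cv2.COLOR_RGB2GRAY)
print('bench z',np.nanmedian(P[320:370,250:400,2]))
for n,(u,v) in dict(L=(164,249),M=(245,250),R=(326,237)).items():
    w=22; Q=P[v-w:v+w,u-w:u+w].reshape(-1,3); Q=Q[(Q[:,2]>30)&(Q[:,2]<41)]
    (c,r)=cv2.minEnclosingCircle(np.float32(Q[:,:2]))
    # dark bore ellipse
    sub=g[v-w:v+w,u-w:u+w]; m=(sub<110).astype(np.uint8)
    _,lab,st,ce=cv2.connectedComponentsWithStats(m)
    k=[i for i in range(1,len(st)) if 15<st[i,4]<200 and np.hypot(*(ce[i]-w))<9]
    b=[ray(f,ce[i]+[u-w,v-w],36)[0].round(1) for i in k]
    x=S.reshape(-1,3); x=x[(x[:,2]>31)&(x[:,2]<41)&(np.hypot(x[:,0]-c[0],x[:,1]-c[1])<40)]
    cs=cv2.minEnclosingCircle(np.float32(x[:,:2])) if len(x) else None
    print(n,'top z',np.median(Q[:,2]).round(1),'circle',np.round(c,1),round(r,1),'bore',b,[st[i,4] for i in k],'scene',cs)
def rect(A,lo,hi,c,rad):
    x=A.reshape(-1,3); x=x[(x[:,2]>lo)&(x[:,2]<hi)&(np.abs(x[:,0]-c[0])<rad)&(np.abs(x[:,1]-c[1])<rad)]
    return (len(x),np.round(np.median(x[:,2]),1),cv2.minAreaRect(np.float32(x[:,:2])))
c=ray(f,(403,255),70)[0]; print('stump guess',c)
for nm,A in(('top',P),('scene',S)):
    print(nm,'block',rect(A,63,71.5,c,80)); print(nm,'flange',rect(A,73.5,79,c,50)); print(nm,'handle',rect(A,124,137,c,60))
b=ray(f,(245,158),25)[0]; print('bay guess',b)
x=P.reshape(-1,3); x=x[(x[:,2]>20)&(x[:,2]<30)&(np.abs(x[:,0]-b[0])<90)&(np.abs(x[:,1]-b[1])<100)]
print('bay',len(x),cv2.minAreaRect(np.float32(x[:,:2])))
x=S.reshape(-1,3); x=x[(x[:,2]>20)&(x[:,2]<30)&(np.abs(x[:,0]-b[0])<90)&(np.abs(x[:,1]-b[1])<100)]
print('bayS',len(x),cv2.minAreaRect(np.float32(x[:,:2])))
crop=lambda u,v,w:cv2.resize(f['pixels'][v-w:v+w,u-w:u+w,::-1],(380,380),interpolation=cv2.INTER_CUBIC)
cv2.imwrite('pics/c1.png',np.hstack([crop(403,255,35),crop(326,237,22)]))
E
python3 m.py
```

```text
bench z -0.05238804829705651
L top z 35.5 circle [452.6 180.4] 28.3 bore [array([457. , 153.9,  36. ]), array([451. , 183.8,  36. ])] [np.int32(55), np.int32(54)] scene ((455.0123596191406, 179.2106170654297), 29.818557739257812)
M top z 35.8 circle [455.5  -5.4] 27.9 bore [array([452.6,  -5.7,  36. ])] [np.int32(38)] scene ((456.30157470703125, -4.7626633644104), 29.815019607543945)
R top z 35.8 circle [ 489.4 -186.4] 28.1 bore [array([ 487.5, -189. ,   36. ])] [np.int32(44)] scene ((489.2315368652344, -186.99415588378906), 29.109556198120117)
stump guess [ 451.68775866 -341.19243877   70.        ]
top block (1112, np.float64(69.8), ((450.7916564941406, -340.94207763671875), (93.52400970458984, 89.46571350097656), 79.63255310058594))
top flange (268, np.float64(76.1), ((455.053955078125, -331.0154113769531), (55.71733093261719, 79.08053588867188), 88.814208984375))
top handle (174, np.float64(130.0), ((453.78594970703125, -337.59954833984375), (26.912551879882812, 24.752254486083984), 76.24138641357422))
scene block (478, np.float64(70.1), ((452.0595703125, -339.9113464355469), (93.60890197753906, 94.64010620117188), 79.38335418701172))
scene flange (256, np.float64(76.9), ((452.84490966796875, -339.7488098144531), (88.67139434814453, 88.68767547607422), 80.65522766113281))
scene handle (137, np.float64(131.1), ((454.4158935546875, -338.1014709472656), (26.263553619384766, 27.89895248413086), 75.12643432617188))
bay guess [6.63052175e+02 4.64574922e-01 2.50000000e+01]
bay 513 ((668.9661254882812, 2.9317245483398438), (105.48442077636719, 126.6242904663086), 3.880852699279785)
bayS 435 ((669.7246704101562, 4.108299255371094), (108.62527465820312, 132.64825439453125), 3.5251340866088867)
```

View pics/c1.png

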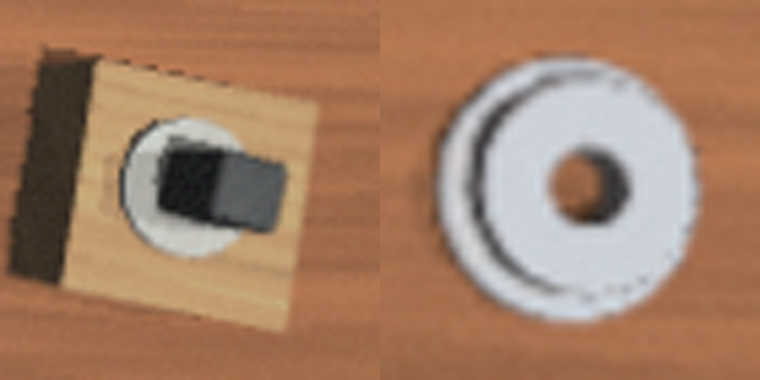

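send_rows(
  motion=[
    [0.05,-0.1,0.004,0,0,-0.08,1],
    [0.1,-0.21,0.01,0,0,-0.17,1],
    [0.15,-0.32,0.014,0,0,-0.26,1],
    [0.2,-0.43,0.02,0,0,-0.35,1],
    [0.25,-0.54,0.024,0,0,-0.43,1],
    [0.3,-0.65,0.028,0,0,-0.52,1],
    [0.35,-0.75,0.028,0,0,-0.6,1],
    [0.4,-0.84,0.028,0,0,-0.66,1],
    [0.4276,-0.888,0.028,0,0,-0.7,1],
  ],
)

```text
time_s: 1.32
ee_pos: [400.7, 97.9, 199.6]
ee_rot: [180.0, 0.0, 118.9]
force: [0.1, 1.1, 0.9]
gripper_width: 90.6
gripper_force: 0.0
```

send_rows(
  motion=[
    [0.012,-0.1,0,0,0,-0.08,1],
    [0.026,-0.21,0,0,0,-0.17,1],
    [0.04,-0.32,0,0,0,-0.26,1],
    [0.052,-0.43,0,0,0,-0.35,1],
    [0.065,-0.54,0,0,0,-0.44,1],
    [0.078,-0.65,0,0,0,-0.53,1],
    [0.09,-0.75,0,0,0,-0.61,1],
    [0.1,-0.83,0,0,0,-0.67,1],
    [0.108,-0.876,0,0,0,-0.7,1],
    [0.108,-0.876,0,0,0,-0.7,1],
    [0.108,-0.876,0,0,0,-0.7,1],
  ],
)

```text
time_s: 2.7
ee_pos: [453.7, -337.1, 199.3]
ee_rot: [-180.0, -0.0, 77.1]
force: [-0.0, 0.4, -0.0]
gripper_width: 91.3
gripper_force: 0.0
```

send_rows(
  motion=[
    [0,0,-0.06,0,0,0,1],
    [0,0,-0.12,0,0,0,1],
    [0,0,-0.17,0,0,0,1],
    [0,0,-0.21,0,0,0,1],
    [0,0,-0.225,0,0,0,1],
    [0,0,-0.225,0,0,0,1],
    [0,0,-0.225,0,0,0,-1],
    [0,0,-0.225,0,0,0,-1],
    [0,0,-0.225,0,0,0,-1],
    [0,0,-0.225,0,0,0,-1],
    [0,0,-0.225,0,0,0,-1],
    [0,0,-0.225,0,0,0,-1],
  ],
  squeeze=40,
)

```text
time_s: 4.2
ee_pos: [454.0, -338.0, 87.0]
ee_rot: [-180.0, -0.0, 77.1]
force: [0.8, 0.3, -0.2]
gripper_width: 34.5
gripper_force: 0.0
```

send_rows(
  motion=[
    [0,0,0,0,0,0,-1],
    [0,0,0,0,0,0,-1],
    [0,0,0,0,0,0,-1],
    [0,0,0,0,0,0,-1],
  ],
)

```text
time_s: 4.7
ee_pos: [453.9, -338.0, 87.0]
ee_rot: [-180.0, 0.0, 77.1]
force: [-0.7, 0.5, -0.4]
gripper_width: 25.9
gripper_force: 40.0
```

send_rows(
  motion=[
    [0,0,0.04,0,0,0,-1],
    [0,0,0.09,0,0,0,-1],
    [0,0,0.13,0,0,0,-1],
    [0,0.02,0.16,0,0,0,-1],
    [0,0.1,0.16,0,0,0,-1],
    [0,0.2,0.16,0,0,0,-1],
    [0,0.3,0.16,0,0,0,-1],
    [0,0.4,0.16,0,0,0,-1],
    [0,0.5,0.16,0,0,0,-1],
    [0,0.6,0.16,0,0,0,-1],
    [0,0.7,0.16,0,0,0,-1],
    [0,0.8,0.16,0,0,0,-1],
    [0,0.88,0.16,0,0,0,-1],
    [0,0.94,0.16,0,0,0,-1],
    [0,0.98,0.16,0,0,0,-1],
    [0,1,0.16,0,0,0,-1],
    [0,1,0.16,0,0,0,-1],
  ],
)

```text
time_s: 6.82
ee_pos: [453.5, 162.2, 166.8]
ee_rot: [-180.0, 0.0, 77.2]
force: [0.7, -0.2, -3.4]
gripper_width: 26.0
gripper_force: 40.0
```

Run:
```python
from h import *
print({k:np.round(v,1) for k,v in env.state().items()})
s=grab('scene');S=cloud(s).reshape(-1,3)
cv2.imwrite('pics/s1.png',cv2.resize(s['pixels'][60:260,130:400,::-1],(780,578)))
for n,c in dict(L=(454,180),M=(456,-5),R=(489,-187)).items():
    x=S[(np.abs(S[:,2]-36)<4)&(np.hypot(S[:,0]-c[0],S[:,1]-c[1])<40)]
    print(n,len(x),cv2.minEnclosingCircle(np.float32(x[:,:2])) if len(x)>5 else 0)
```

```text
{'time_s': np.float64(6.8), 'qpos': array([ 18.3,  10.7, 103. ,  -0. ,  66.3,  31.2]), 'qvel': array([-1.3, -0.3,  0.1, -0.6,  0.2, -0.3]), 'effort': array([  0.7, -34.4, -23.7,   0.2,  -0. ,   0. ]), 'ee_pos': array([453.5, 162.2, 166.8]), 'ee_rot': array([-180. ,    0. ,   77.2]), 'force': array([ 0.7, -0.2, -3.4]), 'torque': array([-0.1,  0.1,  0. ]), 'gripper_force': np.float64(40.0), 'gripper_width': np.float64(26.0)}
L 149 ((455.0466003417969, 181.76051330566406), 30.858383178710938)
M 213 ((454.9731140136719, -5.541337013244629), 29.331735610961914)
R 291 ((489.18548583984375, -187.79971313476562), 29.533676147460938)
```

View pics/s1.png

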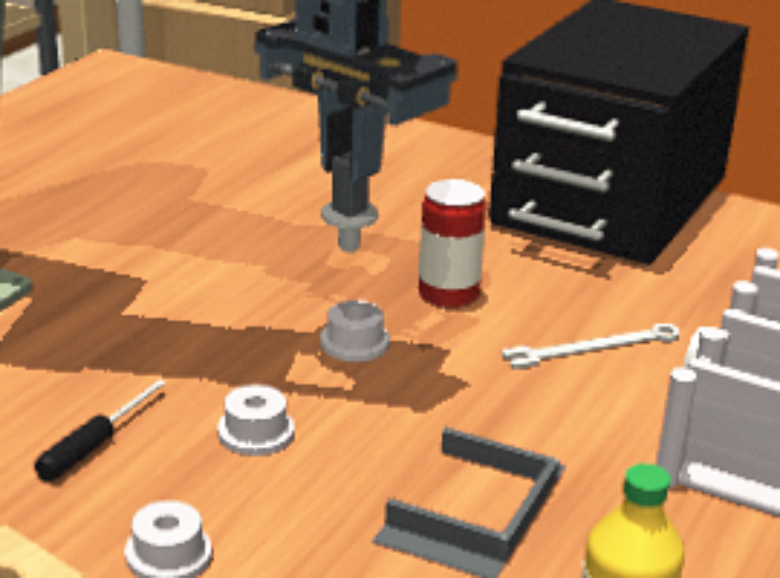

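The gauge hangs straight in the gripper at about crop pixel (350,220). The left spacer's bore at (355,310) looks larger than the other two.

send_rows(
  motion=[
    [0,0.012,-0.01,0,0,0,-1],
    [0,0.03,-0.05,0,0,0,-1],
    [0,0.036,-0.09,0,0,0,-1],
    [0,0.036,-0.125,0,0,0,-1],
    [0,0.036,-0.145,0,0,0,-1],
    [0,0.036,-0.153,0,0,0,-1],
    [0,0.036,-0.158,0,0,0,-1],
    [0,0.036,-0.163,0,0,0,-1],
    [0,0.036,-0.168,0,0,0,-1],
    [0,0.036,-0.17,0,0,0,-1],
    [0,0.036,-0.17,0,0,0,-1],
  ],
)

```text
time_s: 8.25
ee_pos: [453.9, 180.1, 82.1]
ee_rot: [-180.0, -0.0, 77.1]
force: [-0.1, 0.6, -3.8]
gripper_width: 25.8
gripper_force: 40.0
```

send_rows(
  motion=[
    [0,0,-0.006,0,0,0,-1],
    [0,0,-0.012,0,0,0,-1],
    [0,0,-0.018,0,0,0,-1],
    [0,0,-0.024,0,0,0,-1],
    [0,0,-0.024,0,0,0,-1],
    [0,0,-0.024,0,0,0,-1],
  ],
)

```text
time_s: 9.0
ee_pos: [453.9, 179.9, 69.9]
ee_rot: [-180.0, 0.0, 77.1]
force: [-1.0, 0.2, -4.5]
gripper_width: 25.8
gripper_force: 40.0
```

send_rows(
  motion=[
    [0,0,0.03,0,0,0,-1],
    [0,0,0.07,0,0,0,-1],
    [0,0,0.1,0,0,0,-1],
    [0,-0.06,0.1,0,0,0,-1],
    [0.001,-0.15,0.1,0,0,0,-1],
    [0.002,-0.25,0.1,0,0,0,-1],
    [0.003,-0.33,0.1,0,0,0,-1],
    [0.003,-0.37,0.1,0,0,0,-1],
    [0.003,-0.37,0.08,0,0,0,-1],
    [0.003,-0.37,0.055,0,0,0,-1],
    [0.003,-0.37,0.042,0,0,0,-1],
    [0.003,-0.37,0.036,0,0,0,-1],
    [0.003,-0.37,0.031,0,0,0,-1],
    [0.003,-0.37,0.027,0,0,0,-1],
    [0.003,-0.37,0.025,0,0,0,-1],
    [0.003,-0.37,0.024,0,0,0,-1],
    [0.003,-0.37,0.024,0,0,0,-1],
  ],
)

```text
time_s: 11.12
ee_pos: [455.3, -4.9, 82.8]
ee_rot: [180.0, -0.0, 77.1]
force: [-3.8, 1.5, 6.1]
gripper_width: 25.8
gripper_force: 40.0
```

send_rows(
  motion=[
    [0,0,0,0,0,0,-1],
    [0,0,0,0,0,0,-1],
    [0,0,0.02,0,0,0,-1],
    [0,0,0.055,0,0,0,-1],
    [0,0,0.08,0,0,0,-1],
    [0.01,-0.06,0.08,0,0,0,-1],
    [0.03,-0.16,0.08,0,0,0,-1],
    [0.048,-0.26,0.08,0,0,0,-1],
    [0.062,-0.33,0.08,0,0,0,-1],
    [0.068,-0.364,0.08,0,0,0,-1],
    [0.068,-0.364,0.06,0,0,0,-1],
    [0.068,-0.364,0.035,0,0,0,-1],
    [0.068,-0.364,0.02,0,0,0,-1],
    [0.068,-0.364,0.012,0,0,0,-1],
    [0.068,-0.364,0.007,0,0,0,-1],
    [0.068,-0.364,0.003,0,0,0,-1],
    [0.068,-0.364,0.001,0,0,0,-1],
    [0.068,-0.364,0,0,0,0,-1],
    [0.068,-0.364,0,0,0,0,-1],
    [0.068,-0.364,0,0,0,0,-1],
  ],
)

```text
time_s: 13.62
ee_pos: [489.7, -187.2, 82.7]
ee_rot: [180.0, 0.0, 77.1]
force: [-2.6, -1.6, 4.5]
gripper_width: 25.9
gripper_force: 40.0
```

send_rows(
  motion=[
    [0,0,0.02,0,0,0,-1],
    [0,0,0.055,0,0,0,-1],
    [0,0,0.08,0,0,0,-1],
    [-0.008,0.08,0.08,0,0,0,-1],
    [-0.018,0.18,0.08,0,0,0,-1],
    [-0.028,0.28,0.08,0,0,0,-1],
    [-0.038,0.38,0.08,0,0,0,-1],
    [-0.048,0.48,0.08,0,0,0,-1],
    [-0.058,0.58,0.08,0,0,0,-1],
    [-0.066,0.67,0.08,0,0,0,-1],
    [-0.071,0.734,0.08,0,0,0,-1],
    [-0.071,0.734,0.06,0,0,0,-1],
    [-0.071,0.734,0.035,0,0,0,-1],
    [-0.071,0.734,0.02,0,0,0,-1],
    [-0.071,0.734,0.008,0,0,0,-1],
    [-0.071,0.734,-0.004,0,0,0,-1],
    [-0.071,0.734,-0.018,0,0,0,-1],
    [-0.071,0.734,-0.034,0,0,0,-1],
    [-0.071,0.734,-0.046,0,0,0,-1],
    [-0.071,0.734,-0.046,0,0,0,-1],
  ],
)

```text
time_s: 16.12
ee_pos: [453.8, 179.9, 58.5]
ee_rot: [-180.0, 0.0, 77.1]
force: [-0.8, 0.5, -3.4]
gripper_width: 25.6
gripper_force: 40.0
```

send_rows(
  motion=[
    [0.008,-0.012,0,0,0,0,-1],
    [0.02,-0.034,0,0,0,0,-1],
    [0.04,-0.066,0,0,0,0,-1],
    [0.06,-0.1,0,0,0,0,-1],
    [0.08,-0.132,0,0,0,0,-1],
    [0.1,-0.165,0,0,0,0,-1],
    [0.12,-0.198,0,0,0,0,-1],
    [0.14,-0.23,0,0,0,0,-1],
    [0.16,-0.264,0,0,0,0,-1],
    [0.18,-0.297,0,0,0,0,-1],
    [0.2,-0.33,0,0,0,0,-1],
    [0.214,-0.353,0,0,0,0,-1],
    [0.222,-0.366,0,0,0,0,-1],
    [0.222,-0.366,0,0,0,0,-1],
  ],
)

```text
time_s: 17.88
ee_pos: [565.5, -3.7, 59.3]
ee_rot: [180.0, -0.0, 77.0]
force: [-0.8, 3.8, -0.3]
gripper_width: 26.8
gripper_force: 39.0
```

Run:
```python
from h import *
s=grab('scene'); cv2.imwrite('pics/s2.png',cv2.resize(s['pixels'][60:280,130:400,::-1],(700,570)))
```

```text
(no output)
```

View pics/s2.png

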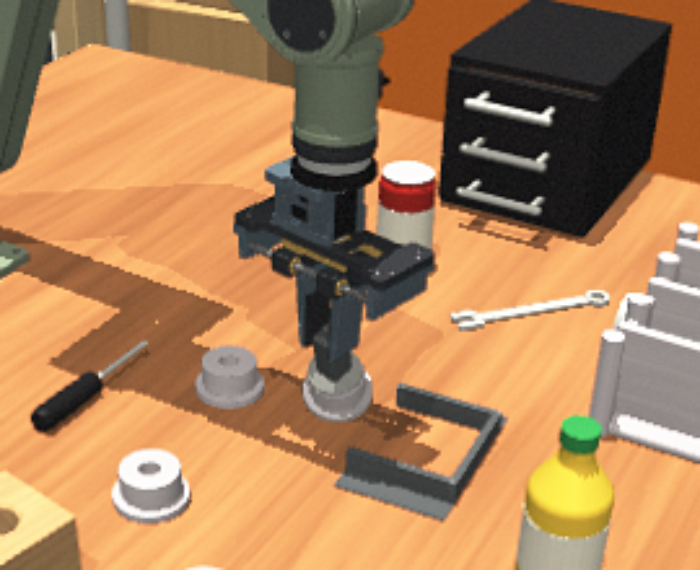

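The spacer is at crop (338,390), but the gauge tilted sideways in the grip during the drag. I'll let it drop upright into the worn bore and regrasp it.

send_rows(
  motion=[
    [0,0,0,0,0,0,1],
    [0,0,0,0,0,0,1],
    [0,0,0,0,0,0,1],
    [0,0,0,0,0,0,1],
    [0,0,0.12,0,0,0,1],
    [0,0,0.24,0,0,0,1],
    [-0.1,0,0.3,0,0,0,1],
    [-0.2,0,0.3,0,0,0,1],
    [-0.3,0,0.3,0,0,0,1],
    [-0.3,0,0.3,0,0,0,1],
  ],
)

```text
time_s: 19.18
ee_pos: [412.0, -2.8, 209.5]
ee_rot: [180.0, -0.0, 77.1]
force: [-0.0, 0.4, 0.6]
gripper_width: 91.5
gripper_force: 0.0
```

Run:
```python
from h import *
print(env.state()['ee_pos'])
f=grab('top');s=grab('scene')
def c(f):
    i=f['pixels'][100:270,170:380] if f is s else f['pixels'][120:290,140:350]
    return cv2.resize(i[:,:,::-1],(395,320))
cv2.imwrite('pics/r1.png',np.hstack([c(f),c(s)]))
for nm,F in(('top',f),('scene',s)):
    x=cloud(F).reshape(-1,3); n=np.hypot(x[:,0]-565,x[:,1])<45
    for a,b in((90,102),(40,46),(7,13)):
        q=x[n&(x[:,2]>a)&(x[:,2]<b)]
        if len(q)>5: print(nm,a,len(q),np.median(q[:,2]).round(1),cv2.minAreaRect(np.float32(q[:,:2])),cv2.minEnclosingCircle(np.float32(q[:,:2])))
```

```text
[411.97297707  -2.81380927 209.50555836]
top 90 157 95.4 ((555.978759765625, 29.04632568359375), (26.038074493408203, 25.525188446044922), 83.35962677001953) ((555.86572265625, 29.111331939697266), 16.39393424987793)
top 40 159 42.0 ((557.2937622070312, 21.251089096069336), (50.39018249511719, 36.41729736328125), 5.491394519805908) ((556.6787719726562, 27.647140502929688), 26.271238327026367)
top 7 99 9.6 ((564.7423095703125, 11.116670608520508), (66.45655822753906, 30.659215927124023), 23.564306259155273) ((560.487060546875, 20.873109817504883), 33.27238464355469)
scene 90 78 96.2 ((556.5270385742188, 28.40319061279297), (26.264623641967773, 25.96989631652832), 86.26036834716797) ((556.2836303710938, 27.691612243652344), 16.26199722290039)
scene 40 101 42.9 ((558.71923828125, 19.81647300720215), (51.02613067626953, 35.03860092163086), 23.57756805419922) ((556.6443481445312, 23.856128692626953), 26.39865493774414)
scene 7 109 10.7 ((561.68115234375, 11.347553253173828), (67.71588134765625, 36.39912796020508), 17.72559928894043) ((558.1136474609375, 22.76483154296875), 33.93631362915039)
```

View pics/r1.png

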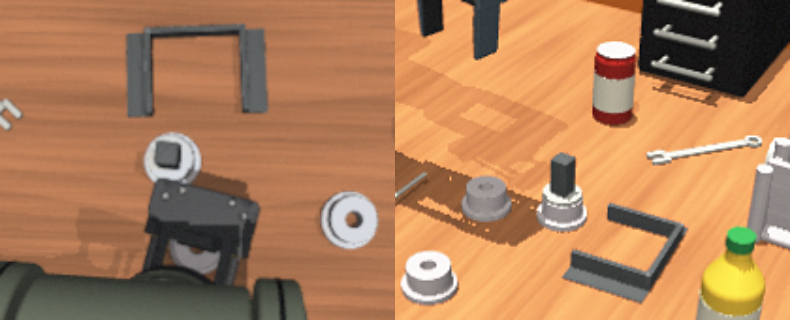

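Gauge now stands upright in the worn spacer (left crop (168,155), right crop (563,195)), handle at (556, 28.5). Regrasping.

send_rows(
  motion=[
    [0.1,0.022,0,0,0,0.06,1],
    [0.2,0.045,0,0,0,0.133,1],
    [0.26,0.06,0,0,0,0.133,1],
    [0.282,0.063,-0.03,0,0,0.133,1],
    [0.282,0.063,-0.1,0,0,0.133,1],
    [0.282,0.063,-0.18,0,0,0.133,1],
    [0.282,0.063,-0.25,0,0,0.133,1],
    [0.282,0.063,-0.295,0,0,0.133,1],
    [0.282,0.063,-0.312,0,0,0.133,1],
    [0.282,0.063,-0.312,0,0,0.133,1],
    [0.282,0.063,-0.312,0,0,0.133,-1],
    [0.282,0.063,-0.312,0,0,0.133,-1],
    [0.282,0.063,-0.312,0,0,0.133,-1],
    [0.282,0.063,-0.312,0,0,0.133,-1],
    [0.282,0.063,-0.312,0,0,0.133,-1],
    [0.282,0.063,-0.312,0,0,0.133,-1],
    [0.282,0.063,-0.312,0,0,0.133,-1],
    [0.282,0.063,-0.312,0,0,0.133,-1],
    [0.282,0.063,-0.312,0,0,0.133,-1],
    [0.282,0.063,-0.312,0,0,0.133,-1],
  ],
  squeeze=60,
)

```text
time_s: 21.78
ee_pos: [555.8, 28.5, 53.0]
ee_rot: [-180.0, 0.0, 85.1]
force: [-0.6, 0.2, 0.6]
gripper_width: 25.1
gripper_force: 60.0
```

send_rows(
  motion=[
    [0,-0.008,0,0,0,0,-1],
    [0,-0.018,0,0,0,0,-1],
    [0,-0.028,0,0,0,0,-1],
    [0,-0.038,0,0,0,0,-1],
    [0,-0.048,0,0,0,0,-1],
    [0,-0.056,0,0,0,0,-1],
    [0,-0.06,0,0,0,0,-1],
    [0,-0.06,0,0,0,0,-1],
  ],
)

```text
time_s: 22.78
ee_pos: [556.0, -2.2, 53.0]
ee_rot: [180.0, 0.1, 85.1]
force: [-0.4, 1.3, -2.0]
gripper_width: 25.5
gripper_force: 60.0
```

```bash
cat > sp.py <<'E'
from h import *
import sys
X,Y=float(sys.argv[1]),float(sys.argv[2])
for nm in('top','scene'):
    F=grab(nm); g=cv2.cvtColor(F['pixels'],cv2.COLOR_RGB2HSV)
    x=cloud(F); n=(np.hypot(x[:,:,0]-X,x[:,:,1]-Y)<55)&(g[:,:,1]<70)&(g[:,:,2]>90)
    for a,b in((7,13),(39,48)):
        q=x[n&(x[:,:,2]>a)&(x[:,:,2]<b)]
        if len(q)>8:
            A=np.c_[2*q[:,:2],np.ones(len(q))]; print(nm,a,len(q),q[:,:2].min(0).round(1),q[:,:2].max(0).round(1),'z',q[:,2].min().round(1),q[:,2].max().round(1))
    cv2.imwrite(f'pics/{sys.argv[3]}{nm}.png',cv2.resize(F['pixels'][90:290,180:400,::-1],(770,700))[:600])
E
python3 sp.py 556 0 a
```

```text
scene 7 123 [520.2 -35.7] [590.   31.4] z 7.1 13.0
scene 39 138 [531.4 -28.3] [584.2  24.9] z 39.0 47.1
```

View pics/ascene.png

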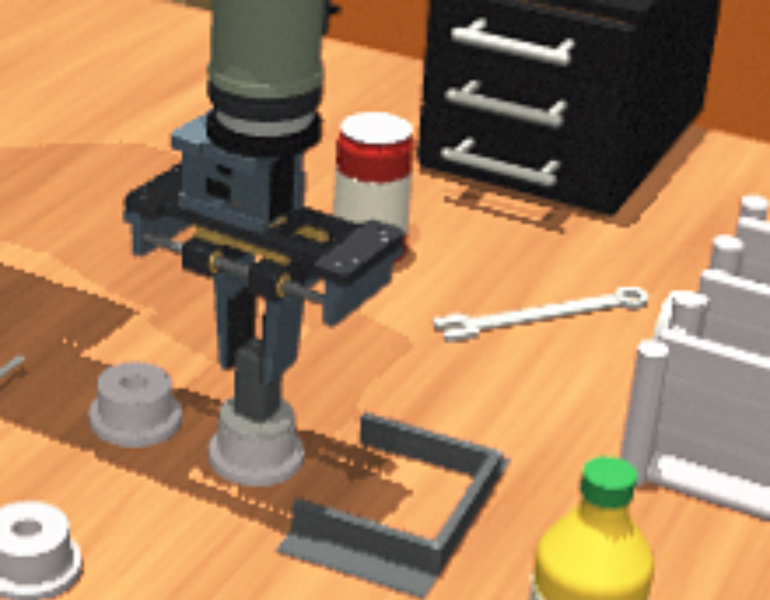

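The gauge stayed nearly upright, with the spacer at crop (257,450), squarely in front of the bay's opening.

send_rows(
  motion=[
    [0.008,0,0,0,0,0,-1],
    [0.024,0,0,0,0,0,-1],
    [0.042,0.001,0,0,0,0,-1],
    [0.06,0.002,0,0,0,0,-1],
    [0.078,0.003,0,0,0,0,-1],
    [0.096,0.004,0,0,0,0,-1],
    [0.114,0.005,0,0,0,0,-1],
    [0.132,0.006,0,0,0,0,-1],
    [0.15,0.007,0,0,0,0,-1],
    [0.168,0.008,0,0,0,0,-1],
    [0.186,0.009,0,0,0,0,-1],
    [0.204,0.01,0,0,0,0,-1],
    [0.216,0.01,0,0,0,0,-1],
    [0.222,0.01,0,0,0,0,-1],
    [0.222,0.01,0,0,0,0,-1],
  ],
)

```text
time_s: 24.75
ee_pos: [666.7, 3.5, 52.6]
ee_rot: [-179.9, 0.0, 85.1]
force: [0.2, -0.4, -0.2]
gripper_width: 0.7
gripper_force: 0.0
```

```bash
python3 sp.py 666 4 b
```

```text
scene 39 78 [614.3 -22.7] [649.8  24.8] z 39.3 47.6
```

View pics/bscene.png

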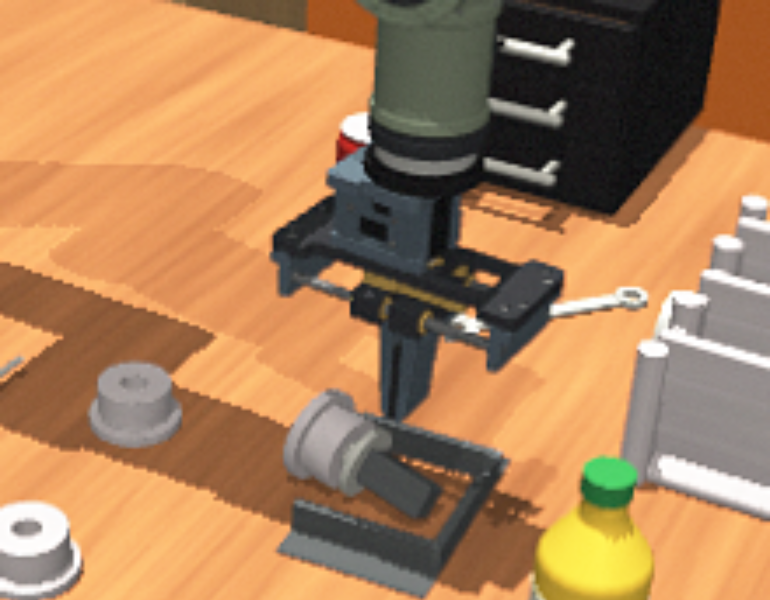

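The assembly tipped forward in the bay mouth, with the handle at crop (400,480) and the spacer foot at (310,440). The flange resting on the spacer made it jam. I'll back off and measure how it lies.

send_rows(
  motion=[
    [0,0,0.06,0,0,0,-1],
    [0,0,0.16,0,0,0,-0.6],
    [-0.05,0.08,0.26,0,0,0,0],
    [-0.12,0.18,0.3,0,0,0,0.1],
    [-0.2,0.28,0.3,0,0,0,0.1],
    [-0.26,0.36,0.3,0,0,0,0.1],
    [-0.26,0.4,0.3,0,0,0,0.1],
  ],
)

```text
time_s: 25.72
ee_pos: [534.5, 205.5, 203.9]
ee_rot: [-180.0, -0.0, 85.3]
force: [0.4, -0.1, 0.0]
gripper_width: 50.1
gripper_force: 0.0
```

```bash
cat > q.py <<'E'
from h import *
import sys
fs={}
tag=sys.argv[1]
crops=[]
for nm in('top','scene'):
    F=grab(nm); x=cloud(F); hsv=cv2.cvtColor(F['pixels'],cv2.COLOR_RGB2HSV)
    n=(np.abs(x[:,:,0]-655)<85)&(np.abs(x[:,:,1])<45)&(x[:,:,2]>6)
    sat=hsv[:,:,1]; val=hsv[:,:,2]
    sp=n&(sat<60)&(val>120); hd=n&(val<110)&(x[:,:,2]<75)
    for k,m in(('light',sp),('dark',hd)):
        q=x[m]; print(nm,k,len(q),'min',q.min(0).round(0),'max',q.max(0).round(0),'med',np.median(q,0).round(1),cv2.minAreaRect(np.float32(q[:,:2])))
    c=F['pixels'][100:220,190:300] if nm=='top' else F['pixels'][170:290,210:320]
    crops.append(cv2.resize(c[:,:,::-1],(400,436),interpolation=cv2.INTER_CUBIC))
cv2.imwrite(f'pics/{tag}.png',np.hstack(crops))
E
python3 q.py q1
```

```text
top light 483 min [592. -21.  11.] max [654.  42.  68.] med [616.3   6.7  54. ] ((620.8194580078125, 4.3324432373046875), (63.298858642578125, 57.114925384521484), 69.49076080322266)
top dark 599 min [589. -45.   7.] max [723.  45.  57.] med [ 6.788e+02 -2.000e-01  2.700e+01] ((663.0477905273438, 10.067718505859375), (87.00082397460938, 137.21234130859375), 79.00944519042969)
scene light 428 min [589. -44.  18.] max [723.  45.  68.] med [617.9  -7.6  48.3] ((662.682861328125, 9.44345474243164), (86.51683044433594, 135.884521484375), 80.82488250732422)
scene dark 439 min [593. -44.   6.] max [727.  45.  64.] med [670.2  -8.6  27.6] ((667.4209594726562, 10.319324493408203), (86.51812744140625, 135.09283447265625), 79.71631622314453)
```

View pics/q1.png

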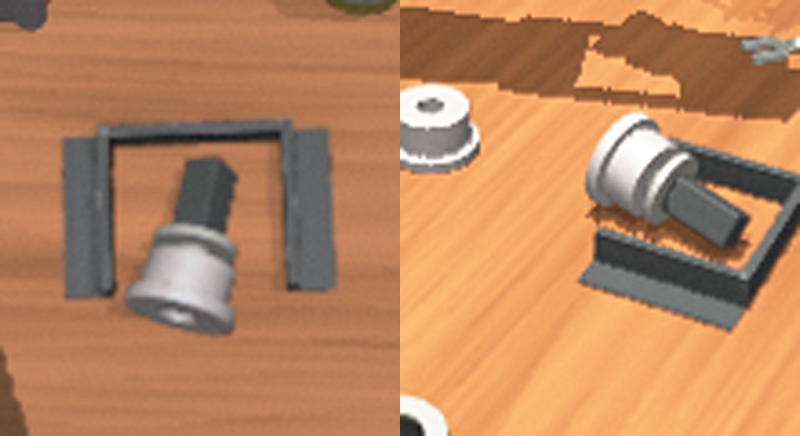

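The gauge lies with its handle in the bay, at left crop (208,190), pointing to +x and slightly to the right. The spacer foot is in the bay mouth at (180,310).

Run:
```python
from h import *
F=grab('top');x=cloud(F);v=cv2.cvtColor(F['pixels'],cv2.COLOR_RGB2HSV)
m=np.zeros(v.shape[:2],bool);m[141:166,236:258]=1
m&=(v[:,:,2]<110)&(x[:,:,2]>10)
m&=(v[:,:,1]<110)
q=x[m];print(len(q),q.min(0),q.max(0),cv2.minAreaRect(np.float32(q[:,:2])))
t=q[q[:,2]>22]; print('top face',len(t),t.mean(0),'fit z=ax+by+c',np.linalg.lstsq(np.c_[t[:,:2],np.ones(len(t))],t[:,2],rcond=None)[0])
for x0 in range(650,730,8):
    r=q[(abs(q[:,0]-x0)<4)]
    if len(r)>4: print(x0,len(r),'y',r[:,1].min().round(1),r[:,1].max().round(1),'z',np.percentile(r[:,2],[10,50,95]).round(1))
# spacer points
n=(np.abs(x[:,:,0]-620)<45)&(np.abs(x[:,:,1])<50)&(v[:,:,1]<60)&(v[:,:,2]>110)&(x[:,:,2]>8)
q=x[n]
for x0 in range(584,670,8):
    r=q[(abs(q[:,0]-x0)<4)]
    if len(r)>4: print('sp',x0,len(r),'y',r[:,1].min().round(1),r[:,1].max().round(1),'z',np.percentile(r[:,2],[5,50,97]).round(1))
```

```text
255 [642.00295101 -19.51300984  17.95563796] [696.00462653  19.73350172  52.63017291] ((667.8555297851562, -0.7577400207519531), (31.776643753051758, 55.49117660522461), 79.93855285644531)
top face 249 [671.8178299   -1.29959047  32.50787485] fit z=ax+by+c [-1.88647139e-01 -9.03819124e-03  1.59232640e+02]
650 14 y -13.6 5.8 z [26.4 35.7 45.7]
658 47 y -15.7 16.3 z [28.4 34.  40.8]
666 44 y -15.6 14.3 z [27.9 33.1 39.3]
674 47 y -17.5 14.6 z [24.9 31.8 37.6]
682 44 y -17.4 12.6 z [24.1 30.  35.7]
690 42 y -19.5 10.7 z [24.4 29.7 34.9]
698 8 y -10.3 10.7 z [24.7 28.1 32.5]
sp 592 29 y -20.0 17.3 z [12.2 45.9 59.2]
sp 600 84 y -19.9 32.7 z [19.2 59.8 67.6]
sp 608 93 y -17.3 42.6 z [41.6 57.7 67.3]
sp 616 84 y -19.3 35.3 z [39.9 54.7 58.7]
sp 624 78 y -19.1 32.7 z [41.6 53.3 58.6]
sp 632 54 y -21.0 30.4 z [42.8 54.2 57.5]
sp 640 44 y -21.0 23.4 z [35.7 45.9 52.8]
sp 648 36 y -7.6 29.2 z [40.  51.7 55. ]
```

send_rows(
  motion=[
    [0.04,-0.06,0,0,0,0.15,0.1],
    [0.1,-0.15,0,0,0,0.3,0.1],
    [0.16,-0.24,0,0,0,0.46,0.1],
    [0.22,-0.33,0,0,0,0.62,0.1],
    [0.26,-0.39,0,0,0,0.78,0.1],
    [0.272,-0.41,-0.08,0,0,0.92,0.1],
    [0.272,-0.41,-0.166,0,0,0.95,0.1],
  ],
)

```text
time_s: 26.75
ee_pos: [674.4, -5.4, 118.8]
ee_rot: [180.0, 0.1, 141.9]
force: [-0.1, -0.4, -0.0]
gripper_width: 50.0
gripper_force: 0.0
```

send_rows(
  motion=[
    [0,0,-0.02,0,0,0.16,0.1],
    [0,0,-0.05,0,0,0.33,0.1],
    [0,0,-0.08,0,0,0.483,0.1],
    [0,0,-0.13,0,0,0.483,0.1],
    [0,0,-0.18,0,0,0.483,0.1],
    [0,0,-0.215,0,0,0.483,0.1],
    [0,0,-0.228,0,0,0.483,0.1],
    [0,0,-0.228,0,0,0.483,0.1],
    [0,0,-0.228,0,0,0.483,-1],
    [0,0,-0.228,0,0,0.483,-1],
    [0,0,-0.228,0,0,0.483,-1],
    [0,0,-0.228,0,0,0.483,-1],
    [0,0,-0.228,0,0,0.483,-1],
  ],
  squeeze=12,
)

```text
time_s: 28.38
ee_pos: [673.5, -1.4, 6.8]
ee_rot: [180.0, 0.1, 171.1]
force: [-0.5, -0.2, 3.1]
gripper_width: 10.6
gripper_force: 9.7
```

```bash
python3 q.py q2 >/dev/null; python3 -c "
from h import *
print(env.state()['gripper_width'],env.state()['force'])"
```

```text
10.758489375129251 [ 0.01659019 -0.24436303  3.87667483]Traceback (most recent call last):
  File "q.py", line 12, in <module>
    q=x[m]; print(nm,k,len(q),'min',q.min(0).round(0),'max',q.max(0).round(0),'med',np.median(q,0).round(1),cv2.minAreaRect(np.float32(q[:,:2])))
                                    ~~~~~^^^
    return umr_minimum(a, axis, None, out, keepdims, initial, where)
ValueError: zero-size array to reduction operation minimum which has no identity
```

Run:
```python
from h import *
s=grab('scene'); cv2.imwrite('pics/q3.png',cv2.resize(s['pixels'][120:270,220:400][:,:,::-1],(720,600),interpolation=cv2.INTER_CUBIC))
```

```text
(no output)
```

View pics/q3.png

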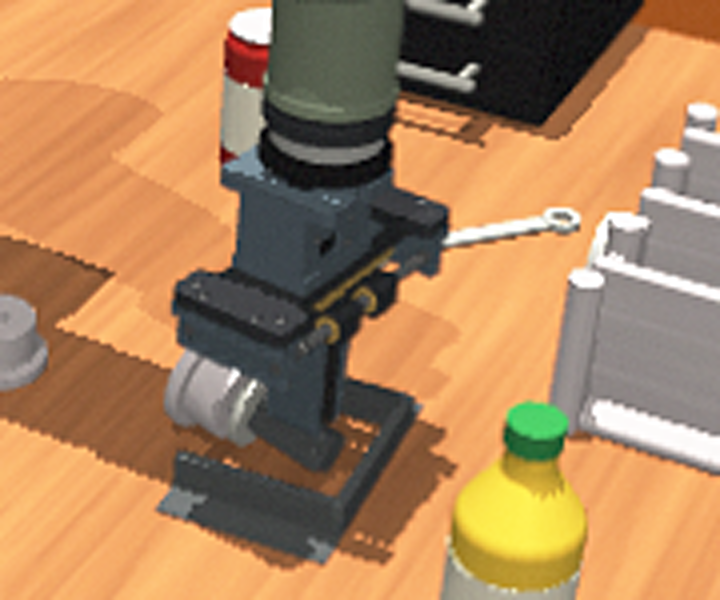

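The handle is at crop (300,440), in front of the near finger, so it isn't properly between the pads. I'll back off and remeasure in numbers only, since the picture allowance is used up.

send_rows(
  motion=[
    [0,0,0,0,0,0,-0.4],
    [0,0,0.02,0,0,0,-0.2],
    [0,0,0.1,0,0,0,0.1],
    [0,0,0.2,0,0,0,0.1],
    [-0.05,0.08,0.3,0,0,0,0.1],
    [-0.14,0.2,0.3,0,0,0,0.1],
    [-0.22,0.32,0.3,0,0,0,0.1],
    [-0.26,0.4,0.3,0,0,0,0.1],
  ],
)

```text
time_s: 29.48
ee_pos: [545.8, 192.3, 156.7]
ee_rot: [180.0, 0.0, 171.0]
force: [0.9, 1.0, 0.6]
gripper_width: 50.0
gripper_force: 0.0
```

```bash
cat > hm.py <<'E'
from h import *
import sys
x0,x1,y0,y1=map(float,sys.argv[1:5])
H=np.full((int((x1-x0)/6)+1,int((y1-y0)/6)+1),-1.);D=np.full(H.shape,'    ')
for nm in('top','scene'):
    F=grab(nm);x=cloud(F);v=F['pixels'].max(2)
    q=np.c_[x.reshape(-1,3),v.reshape(-1)]; q=q[np.isfinite(q[:,0])]
    for a,b,c,l in q:
        if x0<a<x1 and y0<b<y1 and c<150:
            i,j=int((a-x0)/6),int((b-y0)/6)
            if c>H[i,j]: H[i,j]=c; D[i,j]=f"{int(max(c,0)):3d}"+('d' if l<100 else ' ')
print('rows: x down->up; cols y from left(+) to right(-)')
print('     '+''.join(f'{y0+6*j+3:4.0f}' for j in range(H.shape[1]-1,-1,-1)))
for i in range(H.shape[0]-1,-1,-1): print(f'{x0+6*i+3:4.0f} '+''.join(D[i,::-1]))
E
python3 hm.py 576 738 -72 78
```

```text
rows: x down->up; cols y from left(+) to right(-)
       81  75  69  63  57  51  45  39  33  27  21  15   9   3  -3  -9 -15 -21 -27 -33 -39 -45 -51 -57 -63 -69
 741                                                                                                         
 735       3   2   3   1   2   3   3   2   2   2   2   2   2   2   2   1   2   2   2   0   2   4   3   1   1 
 729       3   2   2   2   2   3   3   1   2   2   1   3   1   2   2   3   2   1   3   3  18d 26d 21d  3   4 
 723       1   2  19d  2  11d 27d 22d 27d 17d 26d 26d 26  26  25  26  28  26  28  28  27  28  27  25   3   3 
 717       4  27  28  27  26d 27  27  27  27  27  28  27d 29  27  27  26d 28  27d 28  28d 26  27  26d  3   4 
 711      23  27  28  26  26  25  26d 25d 23d 24d 24d 24d 16d 22d 16d  2   2   1   2   0  25  27  28   3   6 
 705       4d 26  26d 20d  2   0   1   1   2   0   2   2   1   2   2   1   3   1   2   1   0  27  27   5   3 
 699       2d 27  27d 23d  3   1   2   3   2   2  21  23d 28d 33d 31d 25d  3   1   2   1   1  28  27d  5d  4 
 693       2  25  27  22d  1   1   3   4   3   2   3  27  29
[... 1438 characters left out ...]
  49  41   0   2   2   2   2   3   2   2 
 609       4d  3   4d 15d  4  46  54  60  63  65  67  68  65  64  57  52  40   2   2   1   3   1   4   3   2 
 603       0   1   4   0   2  43  54  61  63  66  68  68  67  66  63  57   2   2   3   3   2   1   2   3   2 
 597       2   2   2   1   1   2   2  22d 29  24  54d 66  67  64  62  57  47   3   2   2   1   2   3   3   2 
 591       1   1   1   1   2   2   3   1   0   1   5   7  23  38d 56  52  45   2   2   0   4   4   3   4   2 
 585       2   3   2   0   1   0   0   0   0   1   3   1   3   4   2   3   2   2   4   3   4   2   3   2   3 
 579       3   2   1   3   1   1   0   1   1   1   2   0   0   5   2   2   4   2   2   3   3   2   1   1   4
```

Run:
```python
from h import *
print(env.grip_depth, env.state()['ee_pos'],env.state()['gripper_width'])
F=grab('scene');x=cloud(F).reshape(-1,3);e=env.state()['ee_pos']
q=x[(np.hypot(x[:,0]-e[0],x[:,1]-e[1])<60)&(x[:,2]>110)]
h,b=np.histogram(q[:,2],np.arange(110,290,8));print(list(zip(b[:-1].astype(int),h)))
print(np.sort(q[:,2])[:10].round())
for a in range(180,230,8):
    r=q[abs(q[:,2]-a)<4]
    if len(r): print(a,r.min(0).round(),r.max(0).round())
```

```text
18.8 [543.90539488 195.64819884 156.7045142 ] 50.470232259232205
[(np.int64(110), np.int64(0)), (np.int64(118), np.int64(0)), (np.int64(126), np.int64(0)), (np.int64(134), np.int64(0)), (np.int64(142), np.int64(0)), (np.int64(150), np.int64(0)), (np.int64(158), np.int64(0)), (np.int64(166), np.int64(0)), (np.int64(174), np.int64(0)), (np.int64(182), np.int64(28)), (np.int64(190), np.int64(55)), (np.int64(198), np.int64(74)), (np.int64(206), np.int64(70)), (np.int64(214), np.int64(70)), (np.int64(222), np.int64(74)), (np.int64(230), np.int64(67)), (np.int64(238), np.int64(61)), (np.int64(246), np.int64(24)), (np.int64(254), np.int64(27)), (np.int64(262), np.int64(25)), (np.int64(270), np.int64(52)), (np.int64(278), np.int64(91))]
[186. 186. 187. 188. 188. 188. 188. 188. 188. 188.]
188 [524. 161. 186.] [567. 227. 192.]
196 [524. 157. 192.] [567. 227. 200.]
204 [524. 157. 200.] [568. 230. 208.]
212 [525. 157. 208.] [570. 228. 216.]
220 [523. 155. 216.] [567. 231. 224.]
228 [524. 156. 224.] [568. 231. 232.]
```

The fingertips actually sit about 30 mm above the reported TCP height, so the earlier grips held only the top of the handle. I'll regrasp the lying handle with that correction.

send_rows(
  motion=[
    [0.05,-0.07,0,0,0,0,0.1],
    [0.12,-0.17,0,0,0,0,0.1],
    [0.19,-0.27,0,0,0,0,0.1],
    [0.25,-0.36,0,0,0,0,0.1],
    [0.272,-0.393,0,0,0,0,0.1],
    [0.272,-0.393,-0.06,0,0,0,0.1],
    [0.272,-0.393,-0.14,0,0,0,0.1],
    [0.272,-0.393,-0.22,0,0,0,0.1],
    [0.272,-0.393,-0.29,0,0,0,0.1],
    [0.272,-0.393,-0.335,0,0,0,0.1],
    [0.272,-0.393,-0.356,0,0,0,0.1],
    [0.272,-0.393,-0.356,0,0,0,0.1],
    [0.272,-0.393,-0.356,0,0,0,-1],
    [0.272,-0.393,-0.356,0,0,0,-1],
    [0.272,-0.393,-0.356,0,0,0,-1],
    [0.272,-0.393,-0.356,0,0,0,-1],
    [0.272,-0.393,-0.356,0,0,0,-1],
    [0.272,-0.393,-0.356,0,0,0,-1],
  ],
  squeeze=15,
)

```text
time_s: 31.88
ee_pos: [684.5, -5.1, -21.0]
ee_rot: [179.9, 0.2, 171.1]
force: [2.1, 2.2, 5.4]
gripper_width: 34.2
gripper_force: 15.0
```

send_rows(
  motion=[
    [0,0,0.006,0,0,0,-1],
    [-0.003,0,0.012,0,0,0,-1],
    [-0.006,0.001,0.02,0,0,0,-1],
    [-0.011,0.002,0.032,0,0,0,-1],
    [-0.011,0.002,0.032,0,0,0,-1],
    [-0.011,0.002,0.032,0,0,0,-1],
  ],
  squeeze=25,
)

```text
time_s: 32.62
ee_pos: [677.4, -4.5, -6.0]
ee_rot: [-180.0, -0.0, 171.1]
force: [0.8, -0.1, -5.7]
gripper_width: 32.3
gripper_force: 25.0
```

```bash
python3 hm.py 580 710 -42 54; python3 -c "
from h import *
s=env.state();print(s['ee_pos'],s['force'],s['gripper_width'],s['qpos'])"
```

```text
rows: x down->up; cols y from left(+) to right(-)
       57  51  45  39  33  27  21  15   9   3  -3  -9 -15 -21 -27 -33 -39
 709     145d145d145d145d144d142d142d142d143d120d120d120d119d124d126d124d
 703     146d145d144d144d146d145d144d149d144d149d148d149d149d145d140d142d
 697     146d  2   0   0  86  87d118d116d 78d  0   1 143d132 146d148d149d
 691     147d  3   2   3   1 103d109d 66d 44d 45d 41d 44d 67d 90d 90d 88d
 685       0       1   1   4   3d102d 59d 45d 47d 50d  1   2d 50d 85d 87d
 679                   3   0      54d 58d  2d  2   3   3   2  54d 59d    
 673                                       0d  1   1   1   0d 51d 55d    
 667                                       0d  1   2   1   3d 49d 56d    
 661                                       0   1   3   2  26d 55d        
 655                                       1   1   1   1   1  53d        
 649                                       1d  2  40d 39d  2             
 643                                   2   1   4  42d 41d  2   4         
 637                               2d  8  11  18d 43  33d  0             
 631                               1d  1   5  30d 43  49  47  36         
 625                                       2   3   3  22  49             
 619                                          41  44  48  48  37         
 613                                       0   4   1  48  45             
 607                                           2d 48  48  41   1       1d
 601                                       0d  1  43  51  38   2   1   3 
 595                                       3   7  49  56  50  36   4   2 
 589                                      61  61  61  56  58  37   2   3 
 583                                          59  59  56  50   0   1   2 
[677.49433362  -4.45478595  -6.12141138] [-1.03735033 -0.04846549 -5.900434  ] 33.0756120323412 [-1.35086987e+00  3.62768007e+01  8.86576594e+01  3.51996893e-03
  5.50936263e+01 -8.24176101e+01]
```

send_rows(
  motion=[
    [-0.007,0.001,0.012,0,0,0,-1],
    [-0.015,0.002,0.024,0,0,0,-1],
    [-0.024,0.003,0.035,0,0,0,-1],
    [-0.034,0.004,0.046,0,0,0,-1],
    [-0.044,0.005,0.055,0,0,0,-1],
    [-0.056,0.007,0.063,0,0,0,-1],
    [-0.068,0.008,0.07,0,0,0,-1],
    [-0.08,0.01,0.077,0,0,0,-1],
    [-0.092,0.011,0.083,0,0,0,-1],
    [-0.092,0.011,0.083,0,0,0,-1],
  ],
)

```text
time_s: 33.98
ee_pos: [631.3, 1.1, 35.8]
ee_rot: [180.0, 0.0, 171.1]
force: [0.6, 0.2, -6.8]
gripper_width: 26.0
gripper_force: 25.0
```

```bash
python3 hm.py 540 680 -42 54|cut -c1-75; python3 -c "
from h import *
s=env.state();print(s['ee_pos'],s['force'],s['gripper_width'])
F=grab('scene');x=cloud(F);v=F['pixels'].astype(int)
# spacer/flange light points: column lists (side profile x vs z, camera side)
m=(v.max(2)-v.min(2)<40)&(v.max(2)>90)&(abs(x[:,:,0]-600)<80)&(abs(x[:,:,1])<50)&(x[:,:,2]<110)&(x[:,:,2]>4)
q=x[m]
for z in range(4,110,8):
    r=q[(q[:,2]>=z)&(q[:,2]<z+8)]
    if len(r): print(z,len(r),r[:,0].min().round(),r[:,0].max().round(),r[:,1].min().round(),r[:,1].max().round())
"
```

```text
rows: x down->up; cols y from left(+) to right(-)
       57  51  45  39  33  27  21  15   9   3  -3  -9 -15 -21 -27 -33 -39
 681       0           2           1   0   2       0   2   2             
 675       1   1   1   2 149 149 149   2   0   3   3   0   1             
 669       0   2   1   0   5   1   3 148   1   2   1   2   1             
 663       0   2   2   0   1   1 149   2   1   3   3   3 149d149d148d149d
 657       1   2   0   1   4 141 140d  2   1   2   2   2   2         149d
 651       3   1   1   0 132 136 148d119d 69d  2   2   1   4         147d
 645       2   4   1   0   3 149d148d114d 84d 83d 94d122d133d132d        
 639       3   2   0   2   0 145d149d108d 88d 84d  0  65 120d130d149d148d
 633       2   1d  2d  1d  1d  3d108d109d  2   3   1   4d122d120d        
 627      23d  2d  0d  2d  2   1d 85d  2   2d  1   1  66d 96d101d        
 621      18d  1   3   1   4 116d107d  2   3   1  56  82d 98d100d        
 615       3   2   2   3   3d133d  2d  0   2   2  59  85d100d            
 609       3   3   2   2   3   1   2   2   4   1  66d 90d  2d  5       2 
 603       0  
[... 534 characters left out ...]
 3   3  81  80  77  77  65  50   2   0   4 
 555                           1  77  78  84  74  73  66  66   2   2   3 
 549                           0   1  84  81  82  77  71  62   2   0   3 
 543                               1  82  81  80  74  66   1   1   1   0 
[631.90513057   1.07613124  35.61141633] [ 0.82044542  0.31996767 -6.05915802] 25.648801198711258
12 1 568.0 568.0 10.0 10.0
20 9 564.0 570.0 -10.0 3.0
28 18 555.0 589.0 -18.0 -3.0
36 40 553.0 602.0 -21.0 10.0
44 48 550.0 600.0 -22.0 1.0
52 64 545.0 612.0 -24.0 -4.0
60 67 544.0 594.0 -21.0 -1.0
68 98 545.0 651.0 -17.0 21.0
76 97 543.0 652.0 -18.0 20.0
84 6 575.0 586.0 -9.0 4.0
92 1 652.0 652.0 22.0 22.0
100 1 653.0 653.0 18.0 18.0
```

send_rows(
  motion=[
    [0,0,-0.008,0,0,0,-1],
    [0,0,-0.018,0,0,0,-1],
    [0,0,-0.026,0,0,0,-1],
    [-0.012,0.001,-0.02,0,0,0,-1],
    [-0.024,0.003,-0.012,0,0,0,-1],
    [-0.036,0.004,-0.005,0,0,0,-1],
    [-0.049,0.006,0.002,0,0,0,-1],
    [-0.062,0.008,0.005,0,0,0,-1],
    [-0.076,0.009,0.008,0,0,0,-1],
    [-0.09,0.011,0.01,0,0,0,-1],
    [-0.104,0.012,0.009,0,0,0,-1],
    [-0.118,0.014,0.009,0,0,0,-1],
    [-0.132,0.016,0.007,0,0,0,-1],
    [-0.146,0.018,0.004,0,0,0,-1],
    [-0.16,0.02,0,0,0,0,-1],
    [-0.172,0.021,-0.005,0,0,0,-1],
    [-0.172,0.021,-0.005,0,0,0,-1],
  ],
  squeeze=7,
)

```text
time_s: 36.25
ee_pos: [543.0, 12.8, 33.8]
ee_rot: [179.9, -0.2, 171.1]
force: [-2.2, 4.5, 9.2]
gripper_width: 27.6
gripper_force: 7.2
```

```bash
cat > prof.py <<'E'
from h import *
import sys
X,Y=map(float,sys.argv[1:3])
s=env.state();print(s['ee_pos'].round(1),s['force'].round(1),s['gripper_width'])
F=grab('scene');x=cloud(F);v=F['pixels'].astype(int)
for k in('light','dark'):
    m=(v.max(2)-v.min(2)<40)&(abs(x[:,:,0]-X)<65)&(abs(x[:,:,1]-Y)<60)&(x[:,:,2]<125)&(x[:,:,2]>3)
    m&=(v.max(2)>90) if k=='light' else (v.max(2)<=90)
    q=x[m]; print(k)
    for z in range(3,125,8):
        r=q[(q[:,2]>=z)&(q[:,2]<z+8)]
        if len(r): print(z,len(r),'x',np.percentile(r[:,0],[2,98]).round(),'y',np.percentile(r[:,1],[2,98]).round())
E
python3 prof.py 550 12
```

```text
[543.   12.8  33.8] [-2.2  4.5  9.2] 27.585296848667898
light
3 109 x [486. 572.] y [-20.  28.]
11 102 x [487. 570.] y [-18.  36.]
19 53 x [516. 570.] y [-12.  22.]
27 53 x [523. 569.] y [-13.  17.]
35 79 x [520. 571.] y [-14.  26.]
43 89 x [522. 569.] y [-12.  34.]
51 1 x [534. 534.] y [2. 2.]
59 1 x [530. 530.] y [-7. -7.]
67 1 x [533. 533.] y [-6. -6.]
91 1 x [565. 565.] y [32. 32.]
115 2 x [565. 565.] y [36. 36.]
dark
3 3 x [613. 614.] y [56. 58.]
11 3 x [613. 615.] y [55. 59.]
19 4 x [613. 615.] y [56. 64.]
27 1 x [614. 614.] y [60. 60.]
43 17 x [529. 559.] y [-1. 22.]
51 25 x [535. 561.] y [-1. 20.]
59 21 x [544. 562.] y [-10.  26.]
67 53 x [525. 563.] y [-13.  29.]
75 48 x [528. 565.] y [-13.  30.]
83 61 x [526. 566.] y [-15.  27.]
91 75 x [528. 566.] y [-15.  30.]
99 69 x [539. 565.] y [-15.  32.]
107 41 x [541. 563.] y [-15.  34.]
115 32 x [542. 565.] y [-17.  31.]
123 13 x [544. 564.] y [-18.  36.]
```

Upright again. Release so it seats, then take a deeper and firmer grip.

send_rows(
  motion=[
    [0,0,0,0,0,0,0.1],
    [0,0,0,0,0,0,0.1],
    [0,0,0,0,0,0,0.1],
    [0,0,-0.01,0,0,0,0.1],
    [0,0,-0.02,0,0,0,0.1],
    [0,0,-0.02,0,0,0,0.1],
    [0,0,-0.02,0,0,0,-1],
    [0,0,-0.02,0,0,0,-1],
    [0,0,-0.02,0,0,0,-1],
    [0,0,-0.02,0,0,0,-1],
    [0,0,-0.02,0,0,0,-1],
    [0,0,-0.02,0,0,0,-1],
  ],
  squeeze=60,
)

```text
time_s: 37.8
ee_pos: [546.3, 11.5, 23.4]
ee_rot: [180.0, 0.1, 171.1]
force: [1.1, 0.2, 3.1]
gripper_width: 25.8
gripper_force: 60.0
```

```bash
python3 prof.py 550 12 | head -8; python3 hm.py 500 596 -36 54|cut -c1-75
```

```text
[546.3  11.5  23.4] [1.1 0.2 3.1] 25.78556994046526
light
3 123 x [486. 574.] y [-22.  36.]
11 99 x [487. 572.] y [-19.  34.]
19 57 x [522. 567.] y [-14.  27.]
27 57 x [521. 567.] y [-14.  25.]
35 101 x [517. 567.] y [-15.  26.]
43 45 x [520. 564.] y [-13.  31.]
rows: x down->up; cols y from left(+) to right(-)
       57  51  45  39  33  27  21  15   9   3  -3  -9 -15 -21 -27 -33
 599                                                                 
 593       3 148 142d  3   1   1   2   4   3   3   3   0   2   3   1 
 587       2 145 148d149d149d149d  4   1   3   2   4   3   3   3   3 
 581       0   2   1   2 142 149d149d146d145d  4 147d147d148d148d149d
 575       1   1   3   3 146 149d149d148d148d149d  1   2   2 148d148d
 569       0   3   3 125 147d144d 41  45  39  12   9   1   3 148d149d
 563       1   2  10 120d145d110d 44  43  44  84d117d125d123d149d  1 
 557       1  10   9 139d142d106d 96d 91d 44 103d121d121d120d149d  2 
 551       3      41  43 135d 99d 98d 97d 42  47d 92d119d  6 138d  3 
 545                      93d             44d 46d 93d115d 13   1   3 
 539                                      45d 43  90d102d 10   1   1 
 533                                      45d 67d 86d 42  11   0   2 
 527     149d  8  11                      43d 65d 77d 39   8   0   3 
 521       2d  1  13  32  43  40  41  42  44  44  38  10   4   2   3 
 515     148d135d146d147d 34  42  42  43d 10  12  10   9   1   2   3 
 509       1d  1d  0d  9  13  11  10  11  10 146d136d  4   2   2     
 503       1d  1d  1   2d  1d  2   1d  1d  7   2d145d  4 147d  3   3
```

send_rows(
  motion=[
    [0,0,0.004,0,0,0,-1],
    [0,0,0.008,0,0,0,-1],
    [0.006,0,0.009,0,0,0,-1],
    [0.014,-0.001,0.009,0,0,0,-1],
    [0.024,-0.001,0.009,0,0,0,-1],
    [0.034,-0.002,0.009,0,0,0,-1],
    [0.044,-0.003,0.009,0,0,0,-1],
    [0.054,-0.003,0.009,0,0,0,-1],
    [0.064,-0.004,0.009,0,0,0,-1],
    [0.074,-0.005,0.009,0,0,0,-1],
    [0.084,-0.005,0.009,0,0,0,-1],
  ],
)

```text
time_s: 39.33
ee_pos: [588.0, 9.0, 27.5]
ee_rot: [-180.0, -0.0, 171.1]
force: [-1.9, -0.5, -5.3]
gripper_width: 25.9
gripper_force: 60.0
```

```bash
python3 prof.py 588 9 | head -22
```

```text
[588.    9.   27.5] [-1.9 -0.5 -5.3] 25.949182322309387
light
3 115 x [553. 626.] y [-25.  55.]
11 84 x [551. 613.] y [-24.  21.]
19 61 x [563. 608.] y [-19.  15.]
27 64 x [562. 635.] y [-18.  62.]
35 63 x [558. 609.] y [-19.  12.]
43 122 x [561. 608.] y [-17.  29.]
59 2 x [574. 608.] y [-10.  26.]
67 3 x [569. 571.] y [-14.  -9.]
dark
3 33 x [612. 651.] y [54. 61.]
11 39 x [613. 651.] y [55. 61.]
19 53 x [613. 652.] y [55. 65.]
27 6 x [630. 650.] y [56. 60.]
43 10 x [570. 596.] y [-3. 19.]
51 15 x [576. 600.] y [-11.  22.]
59 44 x [574. 607.] y [-15.  24.]
67 55 x [572. 608.] y [-16.  27.]
75 57 x [570. 609.] y [-17.  24.]
83 58 x [570. 608.] y [-17.  24.]
91 45 x [584. 609.] y [-18.  28.]
```

Sliding cleanly now. Continue into the bay.

send_rows(
  motion=[
    [0.006,0,0,0,0,0,-1],
    [0.016,-0.001,0,0,0,0,-1],
    [0.028,-0.002,0,0,0,0,-1],
    [0.04,-0.003,0,0,0,0,-1],
    [0.052,-0.004,0,0,0,0,-1],
    [0.064,-0.005,0,0,0,0,-1],
    [0.076,-0.006,0,0,0,0,-1],
    [0.088,-0.007,0,0,0,0,-1],
    [0.1,-0.008,0,0,0,0,-1],
    [0.112,-0.009,0,0,0,0,-1],
    [0.124,-0.01,0,0,0,0,-1],
    [0.136,-0.01,0,0,0,0,-1],
    [0.148,-0.01,0,0,0,0,-1],
    [0.156,-0.01,0,0,0,0,-1],
    [0.156,-0.01,0,0,0,0,-1],
  ],
)

```text
time_s: 41.25
ee_pos: [666.7, 4.1, 27.6]
ee_rot: [180.0, 0.1, 171.1]
force: [-1.6, 0.1, -3.2]
gripper_width: 25.6
gripper_force: 60.0
```

```bash
python3 prof.py 665 4 | head -9
```

```text
[666.7   4.1  27.6] [-1.6  0.1 -3.2] 25.604789345736112
light
3 105 x [627. 694.] y [-28.  31.]
11 99 x [628. 691.] y [-27.  19.]
19 63 x [628. 687.] y [-52.  47.]
27 74 x [638. 687.] y [-25.  39.]
35 56 x [636. 687.] y [-21.   9.]
43 132 x [638. 687.] y [-22.  23.]
67 2 x [687. 689.] y [15. 20.]
```

send_rows(
  motion=[
    [-0.002,0,0.008,0,0,0,-1],
    [-0.002,0,0.025,0,0,0,-1],
    [-0.002,0,0.05,0,0,0,-1],
    [-0.002,0,0.09,0,0,0,-1],
    [-0.002,0,0.14,0,0,0,-1],
    [-0.002,0,0.2,0,0,0,-1],
    [-0.002,0,0.22,0,0,0,-1],
    [-0.002,0,0.22,0,0,0,-1],
  ],
)

```text
time_s: 42.3
ee_pos: [665.1, 4.1, 138.4]
ee_rot: [180.0, 0.1, 171.1]
force: [0.6, 0.9, -4.1]
gripper_width: 25.8
gripper_force: 60.0
```

```bash
cat > pg.py <<'E'
from h import *
s=env.state();e=s['ee_pos'];print(e.round(1),s['force'].round(1),s['gripper_width'])
for nm in('scene','top'):
    F=grab(nm);x=cloud(F);v=F['pixels'].astype(int)
    m=(v.max(2)-v.min(2)<45)&(v.max(2)>70)&(np.hypot(x[:,:,0]-e[0],x[:,:,1]-e[1])<45)&(x[:,:,2]>e[2]-40)&(x[:,:,2]<e[2]+26)
    q=x[m]
    print(nm,len(q))
    for z in range(int(e[2])-36,int(e[2])+26,6):
        r=q[abs(q[:,2]-z-3)<=3]
        if len(r)>3: print(z-int(e[2]),len(r),'x',np.percentile(r[:,0],[2,98]).round(1),'y',np.percentile(r[:,1],[2,98]).round(1))
E
python3 pg.py; python3 prof.py 663 4 | head -9
```

```text
[665.1   4.1 138.4] [ 0.6  0.9 -4.1] 25.816730641942897
scene 214
-18 13 x [655.3 669.1] y [-7.3  2.8]
-12 16 x [654.6 669.5] y [-6.8  3. ]
-6 22 x [654.1 670.8] y [-7.2  5.2]
0 9 x [653.4 670.1] y [-6.9 -1.4]
12 33 x [636.9 685.7] y [-21.7   3.9]
18 121 x [636.2 685.9] y [-21.7  23.6]
top 0
[663.9   4.1 136.4] [-0.6 -0.2 -4.6] 25.766288239017488
light
3 112 x [616. 694.] y [-28.  59.]
11 100 x [630. 689.] y [-29.  58.]
19 106 x [621. 688.] y [-54.  61.]
27 108 x [621. 686.] y [-24.  59.]
35 187 x [635. 685.] y [-22.  30.]
115 11 x [653. 667.] y [-5.  3.]
123 5 x [655. 665.] y [-4.  0.]
```

send_rows(
  motion=[
    [-0.02,-0.033,0,0,0,0,-1],
    [-0.06,-0.1,0,0,0,0,-1],
    [-0.11,-0.18,0,0,0,0,-1],
    [-0.16,-0.26,0,0,0,0,-1],
    [-0.21,-0.345,0,0,0,0,-1],
    [-0.26,-0.425,0,0,0,0,-1],
    [-0.31,-0.505,0,0,0,0,-1],
    [-0.36,-0.585,0,0,0,0,-1],
    [-0.4,-0.652,0,0,0,0,-1],
    [-0.422,-0.688,0,0,0,0,-1],
    [-0.422,-0.688,0,0,0,0,-1],
    [-0.422,-0.688,0,0,0,0,-1],
    [-0.422,-0.688,0,0,0,0,-1],
  ],
)

```text
time_s: 44.08
ee_pos: [454.3, -338.9, 137.5]
ee_rot: [180.0, 0.0, 171.1]
force: [0.8, -0.1, -4.3]
gripper_width: 26.0
gripper_force: 60.0
```

```bash
python3 pg.py
python3 - <<'E'
from h import *
F=grab('scene');x=cloud(F);v=F['pixels'].astype(int)
q=x[(abs(x[:,:,0]-452)<75)&(abs(x[:,:,1]+340)<75)&(abs(x[:,:,2]-70)<5)]
print(len(q),cv2.minAreaRect(np.float32(q[:,:2])))
E
```

```text
[ 454.3 -338.9  137.5] [ 0.8 -0.1 -4.3] 26.045997410548807
scene 285
-18 18 x [445.8 458.4] y [-347.6 -330.4]
-12 24 x [445.9 460. ] y [-347.4 -331.9]
-6 23 x [442.6 460.5] y [-348.2 -335.1]
0 13 x [448.9 458.6] y [-348.9 -337.1]
12 37 x [444.6 476.3] y [-362.9 -325.9]
18 167 x [430.1 475.5] y [-364.  -318.3]
top 0
1269 ((451.27197265625, -339.468994140625), (94.24480438232422, 95.75927734375), 79.73046112060547)
```

send_rows(
  motion=[
    [0,-0.003,-0.02,0,0,0,-1],
    [0,-0.003,-0.05,0,0,0,-1],
    [0,-0.003,-0.08,0,0,0,-1],
    [0,-0.003,-0.1,0,0,0,-1],
    [0,-0.003,-0.115,0,0,0,-1],
    [0,-0.003,-0.13,0,0,0,-1],
    [0,-0.003,-0.142,0,0,0,-1],
    [0,-0.003,-0.152,0,0,0,-1],
    [0,-0.003,-0.156,0,0,0,-1],
    [0,-0.003,-0.156,0,0,0,-1],
  ],
)

```text
time_s: 45.48
ee_pos: [453.8, -341.4, 59.6]
ee_rot: [180.0, 0.0, 171.1]
force: [0.5, -0.1, -4.4]
gripper_width: 25.7
gripper_force: 60.0
```

send_rows(
  motion=[
    [0,0,-0.003,0,0,0,-1],
    [0,0,-0.004,0,0,0,-1],
    [0,0,-0.004,0,0,0,0.2],
    [0,0,-0.004,0,0,0,0.2],
    [0,0,-0.004,0,0,0,0.2],
    [0,0,-0.004,0,0,0,0.2],
    [0,0,0.04,0,0,0,0.2],
    [0,0,0.1,0,0,0,0.2],
    [0,0,0.18,0,0,0,0.2],
    [-0.08,0.1,0.26,0,0,0,0.2],
    [-0.16,0.2,0.28,0,0,0,0.2],
    [-0.2,0.3,0.28,0,0,0,0.2],
    [-0.2,0.3,0.28,0,0,0,0.2],
    [-0.2,0.3,0.28,0,0,0,0.2],
    [-0.2,0.3,0.28,0,0,0,0.2],
  ],
)

```text
time_s: 47.35
ee_pos: [354.6, -192.4, 199.5]
ee_rot: [-180.0, 0.0, 171.0]
force: [-0.3, -0.2, -0.4]
gripper_width: 54.8
gripper_force: 0.0
```

```bash
sed -n 1,100p m.py | sed "s/^crop=.*//;s/^cv2.imwrite.*//" > m2.py
python3 - <<'E'
from h import *
st=env.state();print(st['time_s'],st['ee_pos'])
f=grab('top');s=grab('scene')
for nm,F in(('top',f),('scene',s)):
    x=cloud(F).reshape(-1,3)
    for n,c,lo,hi in(('worn',(663,4),31,41),('worn foot',(663,4),7,13),('M',(455.7,-5),31,41),('R',(489.3,-187),31,41),('handle',(452,-339),124,137),('flange',(452,-339),73.5,79)):
        q=x[(np.hypot(x[:,0]-c[0],x[:,1]-c[1])<44)&(x[:,2]>lo)&(x[:,2]<hi)]
        if len(q)>5:
            r=cv2.minEnclosingCircle(np.float32(q[:,:2])); print(nm,n,len(q),np.round(r[0],1),round(r[1],1),'z',np.percentile(q[:,2],[5,50,95]).round(1))
E
python3 hm.py 600 735 -72 78
```

```text
47.35 [ 354.56522422 -192.43376709  199.45801621]
top worn 364 [659.9   4.1] 27.6 z [33.2 35.8 38.3]
top worn foot 178 [659.2   3.8] 34.6 z [ 7.9 10.  12. ]
top M 448 [455.5  -5.3] 27.9 z [33.7 35.8 38.2]
top R 443 [ 489.9 -186.9] 28.3 z [33.4 35.7 38. ]
top handle 184 [ 449. -340.] 17.2 z [126.2 129.9 132.1]
top flange 276 [ 455.7 -334.2] 40.0 z [74.  76.1 78.1]
scene worn 244 [659.6   4.1] 30.3 z [32.8 36.7 39.1]
scene worn foot 132 [660.5   2.6] 35.0 z [ 7.6 10.2 12.2]
scene M 221 [455.2  -6.7] 29.0 z [32.3 36.8 39.2]
scene R 305 [ 490.7 -188.1] 30.3 z [32.3 36.5 38.6]
scene handle 140 [ 448.1 -339.5] 17.1 z [125.5 131.1 133.2]
scene flange 246 [ 452.  -338.7] 43.4 z [73.6 76.8 78.7]
rows: x down->up; cols y from left(+) to right(-)
       81  75  69  63  57  51  45  39  33  27  21  15   9   3  -3  -9 -15 -21 -27 -33 -39 -45 -51 -57 -63 -69
 735       3   1   2   0   1   0   0   0   1   1   0   2   2   1   2   2   1   0   2   0   0   0   2   1   1 
 729       2   2   2   3   3   3   2   3   3   0   3   2   2   2   2   2   3   3   1  13d 22d 27d 10d  5   3 
 723       1   3   5  20
[... 1584 characters left out ...]
  36  13  10   1   2   1  24  27  27d  5 
 633       4d  4d 26  27d  1   1   2   2   8  13  35  37  38  36  34  13   9   1   2   1   0  24  27  27d  4 
 627       3d  2d 27d 27   1   2   1   3   1   3   9  12  12  11  11   1   4   1   1   1   1  23  28  27d  2 
 621       3d  3d 26d 27d  3   0   2   1   1   1   2   3   3   3   4   3   3   2   1   3   1   1  26d 27d  4 
 615       5d  5d 26  28  27   2   2   3   1   3   3   2   5   1   2   2   2   3   1   2   1   2   3   2   2 
 609       3d  4   2  21d  3   3   2   2   3   2   2   2   3   2   2   2   2   3   2   3   1   2   2   3   2 
 603       3   1   1   3   2   1   1   3   2   3   2   4   1   3   2   3   1   1   3   3   2   2   3   3   2
```

```bash
python3 -c "
from workcell import env
print(env.job_done())"
```

```text
the job is handed in; nothing more can be done
None
```

I handed the job in at about 47 s of the 72 s allowed: all three bores were gauged and the left spacer was the worn one. It tipped over once in the bay mouth and I stood it back up; it now stands inside the scrap bay. The two good spacers are where they were, and the gauge hangs upright in its block. The hand-in returned no verdict, so I can't confirm it passed.

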